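# Set the stroke stop of a board test press

### The job

Turn the bar-headed stop screw down (clockwise) until you feel it bottom firmly on its stud, without forcing it, then back it off a quarter of a turn from there and let go. Then swing the lock lever beside it anticlockwise, fully home against its stop, and leave the screw as set and the other things on the bench undisturbed.

Things in the scene. Friction and masses are not known exactly. Their poses are not given: they have to be found in the camera images.
- bracket: White portal bracket on an aluminium foot plate 100 x 200 x 12 mm, fixed. Origin: on the bench below the screw's axis. Its y runs along the bridge (46 mm wide in x, y from -96 to +50 mm, flat top 75 mm above the bench), x through the opening. The screw stands in the bridge at x = y = 0; the lock lever lies on the bridge, pivoted at y = -75 mm. A thin dark slit joins them.
- screw: Steel bar head of the stop screw; origin at the bar's centre, 103 to 107 mm above the bench. Bar 42 mm long (x), 12 thick (y), 30 high (15 above and below the origin); a groove marks its +x end; 13 to 17 mm free below to the bridge. The head turns only: it drives a spindle inside and neither rises nor sinks. Rubs with 0.05 N m; once bottomed, torque climbs 1 N m per 0.35 rad: 0.17 N m is firm, 0.7 forced.
- foot: Swivel foot, 18 mm across, under the screw's 14 mm spindle in the portal's opening; origin at the centre of its underside, which lands on pad_top. Right-hand, 3 mm lead: turning the head clockwise from above drives it down. It starts 2.3 to 3.1 rad of head turn above its bottom. Its measured height is too coarse to tell bottoming or back-off. Its x and y mean nothing.
- pad_top (a point): Centre of the flat top of the 20 mm dark steel pad on the stop stud under the screw, 33 to 37 mm above the bench (the stud's height differs every time). The frame's z is up; its x and y mean nothing.
- lever (a joint): Angle of the lock lever: 0 to 0.35 at the start (open, pointing along the bracket's -x, at value 0), 1.4 rad at its stop (home). It grows anticlockwise from above; stays where it is left; needs about 2 N at its post.
- lever_post (a point): The lock lever's upright black round post, 16 mm in diameter, from 77 to 115 mm above the bench, 70 mm from the pivot; this point is on its axis, 14 mm below its top. The lever's bar is 13 mm wide and tops out 87 mm above the bench.
- lever_pivot (a point): The lever's upright pivot axis, 76 mm above the bench; a round hub 22 mm in diameter, 12 mm high. The frame's -x points along the lever to its post.
- wrench: Loose steel wrench lying beside the bracket, a bystander. Origin at the underside of its middle.
- spare_screw: Loose short spare steel screw with a bar head, lying on the bench, a bystander, about 50 mm long. Origin under its head.
- probe_block: Loose black block with brass pins, 50 x 30 x 26 mm, a bystander. Origin under its centre.
- driver: Loose screwdriver with a black handle, a bystander. Origin under its middle.
- grease_jar: White closed jar, 50 mm across, 60 mm high, a bystander. Origin under its centre.
- board: Loose green circuit board, 90 x 60 mm, a bystander. Origin under its centre.

How it is judged:
On the way, in this order (a step that is already met when the one before it is completed fails the run):
1. the screw is turned down until it bottoms firmly on its stud (z of foot in the frame of pad_top below -1.9e-05 m), for 0.1 s.
2. the screw is backed off a quarter turn and let go (z of foot in the frame of pad_top between 0.000483 and 0.000933 m and contact force between the fingers and screw below 0.5 N), for 0.2 s.
3. the lock lever is swung home (value of joint lever above 1.3 rad), for 0.2 s.
At the end, for the whole second after the job is handed in: The screw stands a quarter turn above the point where it touched bottom (58 to 112 degrees, i.e. a gap of 0.48 to 0.93 mm under its foot) and the lock lever is home against its stop (1.3 rad or more) and at rest (z of foot in the frame of pad_top between 0.000483 and 0.000933 m and value of joint lever above 1.3 rad and velocity of joint lever between -0.05 and 0.05 rad/s).
It fails at once if the screw is forced: tightened with more than about 0.7 N m, i.e. turned over 14 degrees past the point where it bottoms (z of foot in the frame of pad_top below -0.000119 m).
It fails at once if a bystander on the bench is pushed more than 30 mm (distance of any of wrench, spare_screw, probe_block, driver, grease_jar, board from where it was at the start of the episode above 0.03 m).
It fails at once if the jar is knocked over (angle between grease_jar's own z axis and vertical above 0.5 rad).
It also fails if it takes over 72 s, if anything falls off the work surface, if the arm or the gripper's body presses on something with over 40 N, if the wrist force passes 120 N, or if a joint passes its speed limit or range.

### The arm

A 6-joint arm with a two-finger parallel gripper is mounted at the origin on the work surface. World frame = base frame: x ahead of the robot, y to its left, z up, the work surface at z = 0. Lengths are in m, angles in rad, forces in N, time in s.
With the tool pointing down it reaches from about 0.375 to 0.9 m from the base axis. Payload 3.1 kg.
Tool frame: the origin (TCP) lies midway between the tips of the shut fingers; the grasp point (between the pads) lies grip_point_offset behind it (grip_point_offset is the distance from the TCP to the grasp point, in m); y points along the fingers, z is the direction in which the jaws open and shut, and the axes are right-handed (so a half turn about y gives the same grasp; the last joint's range is limited). The gripper opens to 87 mm and grips with 3 to 60 N. Pads are 19 mm wide; open, the fingers measure 117 mm over their backs; the gripper's body (75 mm by 190 mm) begins 51 mm behind the grasp point.
Start: joints at [-1.421, 0.527, 1.433, -0, 1.181, -0.178], TCP at [0.202, -0.591, 0.223] pointing down, gripper open.
Joint ranges: [-3.08, 3.08], [-0.75, 2.2], [0.22, 2.44], [-1.43, 4.57], [0, 2.65], [-2.85, 2.85]. Speed limits (rad/s): [2.79, 2.79, 3.14, 3.14, 3.14, 3.14].

### API

Orientations are given as a unit quaternion [x, y, z, w].
In Python, from rig import * gives the robot as it stands.
- The arm moves only by the tool jog_arm, never from a script. Its argument "increments" is a list that holds one entry, the list of rows, each a list of 7 numbers: the turn, a rotation vector about the world's x, y, z in degrees, then the shift along the world's x, y, z in m, then the closure, from -1 (fully open) to 1 (shut), so that 0 is half open. In form: [[[rx, ry, rz, x, y, z, jaw], ...]]. A call has 1 to 8 rows; each row is the pose to reach, as a shift and turn from the pose measured when the call began; what a row does not reach only later rows make up. A row lasts 1/10 s, in which the tool goes at most 50 mm and 8.59 degrees, less where a joint would pass 70% of its speed; a pose out of reach is approached as far as the arm can. A call with a gripper value outside its range is refused whole. The fingers move at their own pace and stop on an object; "squeeze" is the grip in N (left out, the last holds). Time passes only in rows, so rows that repeat a pose let the fingers close. It gives the time, the measured TCP pose, the force and the opening at its end, in the units of the state.
- get_obs(): the state, without advancing time (a new reading comes with each control period).
- camera(name): name is "scene" or "top" or "wrist"; returns the picture (384x512x3 uint8, red, green, blue); there is no depth.
- camera_info(name): a dict with "K" (3x3 intrinsics, pixels), "R" (3x3) and "t" (3): a world point X has camera coordinates R X + t. Camera axes: x right, y down, z forward; pixel columns grow to the right and rows downward; lengths in m; the calibration is good to about 2 mm. A picture is of the moment at which its call begins: read the wrist's pose just before it. camera_info takes no time and is no camera call; for the wrist camera it gives the pose at the moment of the call.
- hand_in(): hands the job in, once; it reports no verdict.
The state is a dict: "time": time; "q": joint angles; "joint_velocities": joint speeds; "joint_torque": joint torques, N m; "position": TCP position; "tool_rot": TCP orientation; "ft_force": force on the tool from outside, world axes, zero at the start; "moment": the same for the moment, N m; "grip_width": finger opening in m.
Only numpy, scipy, OpenCV 4.12 (cv2) and the standard library are available. Lean on these libraries where they do the work, as an engineer would, in place of code of your own. Each camera call takes 0.05 s, during which the arm holds its last target.

## Working session

There is one attempt and no reset: what is moved stays moved. The work goes in short steps, Python scripts to look and compute and a tool call to move; the robot and the scene stay as the last step left them, time stands still between calls to the robot, and variables do not carry over. Pictures are saved under pics/ and viewed, and the job is handed in when it is done.

Besides the shell and the picture viewer there is one more tool, called by a JSON object that holds its "fn" and its "kwargs", one argument or row to a line. jog_arm: Moves the arm, as the interface text tells. Its arguments: {"type":"object","properties":{"increments":{"type":"array","items":{"type":"array","items":{"type":"array","items":{"type":"number"}}}},"squeeze":{"type":"number"}},"required":["increments"]}

```bash
ls; mkdir -p pics
python3 - <<'E'
from rig import *
import cv2
o=get_obs(); print(o)
for n in ("scene","top","wrist"):
    i=camera_info(n); print(n,i)
    cv2.imwrite(f"pics/{n}0.png",cv2.cvtColor(camera(n),cv2.COLOR_RGB2BGR))
E
```

```text
pics
{'time': 0.0, 'q': array([-1.42050022e+00,  5.28410045e-01,  1.43391114e+00, -4.21086954e-05,
        1.18137272e+00, -1.78498281e-01]), 'joint_velocities': array([-8.70408119e-05, -1.18878888e-03, -5.89009632e-04,  1.68785789e-03,
        7.11351716e-04, -1.97137263e-03]), 'joint_torque': array([ 7.49445553e-04, -4.40039170e+01, -1.76589668e+01,  6.34509372e-02,
        5.83671767e-02, -1.65780184e-04]), 'position': array([ 0.20172016, -0.59078   ,  0.22160329]), 'tool_rot': array([-0.11573227,  0.69831471, -0.69682866,  0.11572569]), 'ft_force': array([-0.55434746,  0.03415361, -0.36377229]), 'moment': array([-0.00807782, -0.03035187, -0.00147972]), 'grip_width': 0.08668554696485359}
scene {'K': array([[444.77937749,   0.        , 252.29615512],
       [  0.        , 444.77937749, 190.30391257],
       [  0.        ,   0.        ,   1.        ]]), 'R': array([[-0.75391816,  0.65696448, -0.00225395],
       [ 0.4315576 ,  0.4926535 , -0.75567888],
       [-0.49534377, -0.57069274, -0.65493843]]), 't': array([ 0.40886   , -0.16288751,  1.55859761])}
top {'K': array([[346.48543747,   0.        , 254.6752711 ],
       [  0.        , 346.48543747, 187.33446672],
       [  0.        ,   0.        ,   1.        ]]), 'R': array([[ 0.01420434, -0.99989769, -0.00168867],
       [-0.97521528, -0.01348073, -0.22084708],
       [ 0.22080172,  0.0047838 , -0.97530698]]), 't': array([-0.00381804,  0.53537473,  0.99245519])}
wrist {'K': array([[344.6830094 ,   0.        , 256.42936029],
       [  0.        , 344.6830094 , 190.0223222 ],
       [  0.        ,   0.        ,   1.        ]]), 'R': array([[ 0.32330817, -0.94629151, -0.00205033],
       [-0.91759787, -0.31403281,  0.24371613],
       [-0.23127038, -0.07691404, -0.96984444]]), 't': array([-0.62334353, -0.02944756,  0.38946201])}
```

View pics/scene0.png

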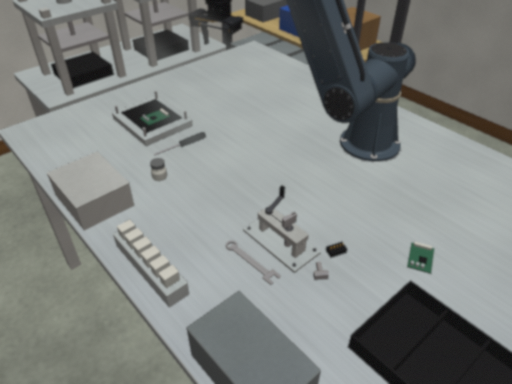

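View pics/top0.png

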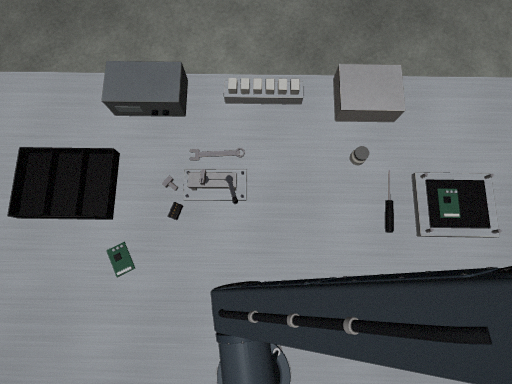

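View pics/wrist0.png

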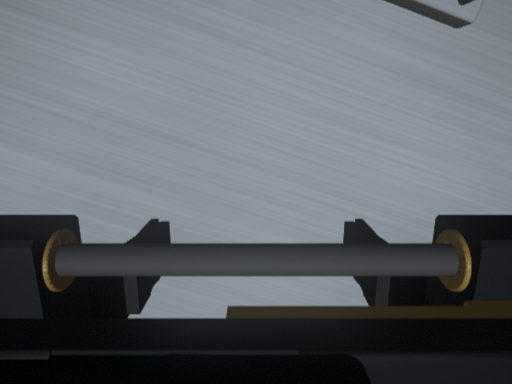

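```bash
cat > h.py <<'E'
from rig import *
import numpy as np, cv2
from scipy.spatial.transform import Rotation as Ro
def ray(n,u,v,z,i=None):
    i=i or camera_info(n); d=i["R"].T@np.linalg.inv(i["K"])@np.array([u,v,1.]); c=-i["R"].T@i["t"]
    return c+d*(z-c[2])/d[2]
def proj(n,X,i=None):
    i=i or camera_info(n); p=i["K"]@(i["R"]@np.array(X,float)+i["t"]); return p[:2]/p[2]
E
python3 - <<'E'
import cv2
a=cv2.imread("pics/top0.png")[145:225,155:255]; cv2.imwrite("pics/topc.png",cv2.resize(a,None,fx=7,fy=7,interpolation=2))
a=cv2.imread("pics/scene0.png")[175:290,215:355]; cv2.imwrite("pics/scc.png",cv2.resize(a,None,fx=5,fy=5,interpolation=2))
E
```

```text
(no output)
```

View pics/topc.png

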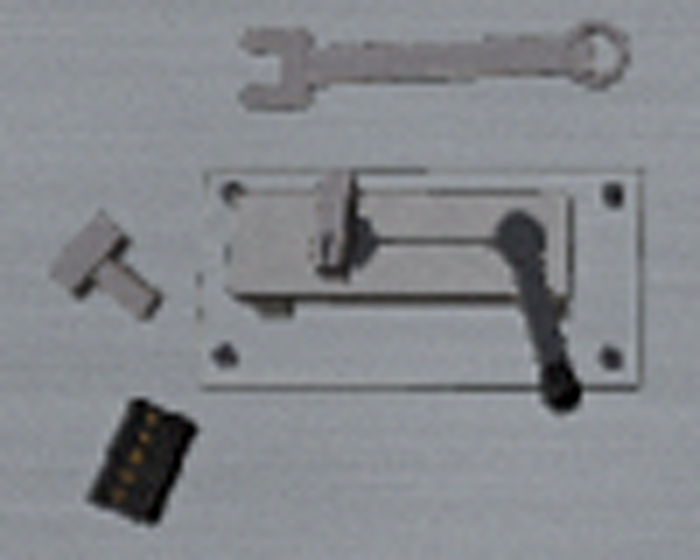

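View pics/scc.png

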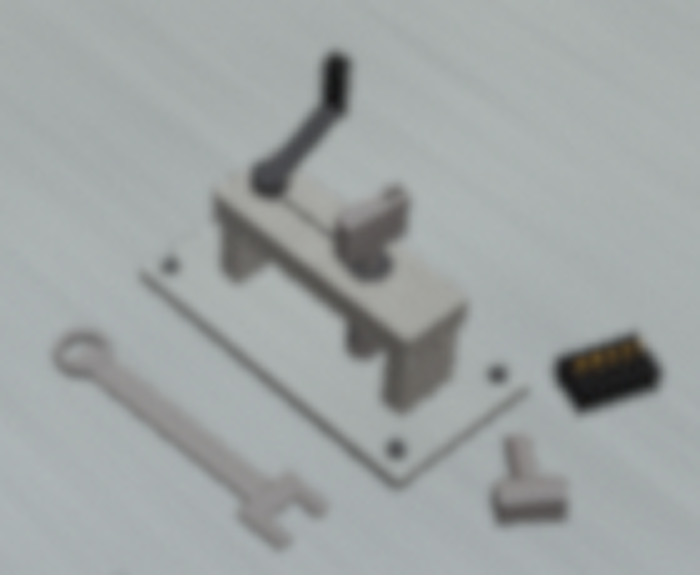

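Run:
```python
from h import *
i=camera_info("top");print("cam",-i["R"].T@i["t"])
f=lambda x,y,z:ray("top",155+(x+.5)/7-.5,145+(y+.5)/7-.5,z,i)
for n,p in dict(c1=(200,173,.012),c2=(642,170,.012),c3=(642,388,.012),c4=(200,387,.012),b1=(228,190,.075),b2=(573,193,.075),b3=(572,300,.075),piv=(520,235,.088),post=(560,387,.115),h1=(340,172,.12),h2=(328,268,.12)).items(): print(n,f(*p).round(4))
```

```text
cam [ 0.30302403 -0.00134812  1.08617798]
c1 [0.6026 0.2349 0.012 ]
c2 [0.6068 0.0318 0.012 ]
c3 [0.5049 0.0298 0.012 ]
c4 [0.5026 0.2289 0.012 ]
b1 [0.5776 0.2085 0.075 ]
b2 [0.5783 0.0594 0.075 ]
b3 [0.5309 0.0586 0.075 ]
piv [0.5559 0.0807 0.088 ]
post [0.4855 0.0602 0.115 ]
h1 [0.5737 0.1533 0.12  ]
h2 [0.5328 0.1563 0.12  ]
```

Run:
```python
from h import *
import rig; print([n for n in dir(rig) if not n.startswith('_')])
o=get_obs(); R=Ro.from_quat(o["tool_rot"]).as_matrix(); print(R.round(3), globals().get('grip_point_offset'))
i=camera_info("wrist"); c=-i["R"].T@i["t"]; print("cam in tool",R.T@(c-o["position"]), R.T@i["R"].T)
```

```text
['Unreachable', 'camera', 'camera_info', 'get_obs', 'grip_point_offset', 'hand_in']
[[-0.946 -0.     0.323]
 [-0.323  0.002 -0.946]
 [-0.    -1.    -0.002]] 0.0187
cam in tool [-0.06656013 -0.1619434  -0.00055722] [[-4.63439020e-04  9.69761487e-01  2.44054181e-01]
 [ 8.03143336e-05 -2.44054170e-01  9.69761597e-01]
 [ 9.99999889e-01  4.69026413e-04  3.52184781e-05]]
```

{"fn": "jog_arm", "kwargs": {
  "increments": [
    [[0, 0, 8, 0.017, 0.037, 0.005, -1], [0, 0, 16, 0.034, 0.074, 0.01, -1], [0, 0, 24, 0.051, 0.111, 0.015, -1], [0, 0, 32, 0.068, 0.148, 0.02, -1], [0, 0, 40, 0.085, 0.185, 0.025, -1], [0, 0, 48, 0.102, 0.222, 0.03, -1], [0, 0, 56, 0.119, 0.259, 0.035, -1], [0, 0, 64, 0.136, 0.296, 0.04, -1]]
  ]
}}

```text
time: 0.95
position: [0.338, -0.2932, 0.2619]
tool_rot: [-0.469, 0.53, -0.528, 0.469]
ft_force: [1.4, 0.1, -0.0]
grip_width: 0.087
```

{"fn": "jog_arm", "kwargs": {
  "increments": [
    [[0, 0, 8, 0.017, 0.037, 0, -1], [0, 0, 16, 0.034, 0.074, 0, -1], [0, 0, 24, 0.051, 0.111, 0, -1], [0, 0, 32, 0.068, 0.148, 0, -1], [0, 0, 40, 0.085, 0.185, 0, -1], [0, 0, 48, 0.102, 0.222, 0, -1], [0, 0, 56, 0.119, 0.259, 0, -1], [0, 0, 64, 0.136, 0.296, 0, -1]]
  ]
}}

```text
time: 1.75
position: [0.4744, 0.0045, 0.2618]
tool_rot: [0.679, -0.198, 0.198, -0.678]
ft_force: [1.0, -1.1, 0.6]
grip_width: 0.0871
```

{"fn": "jog_arm", "kwargs": {
  "increments": [
    [[0, 0, 7, 0.016, 0.03, 0, -1], [0, 0, 14, 0.032, 0.06, 0, -1], [0, 0, 21, 0.048, 0.09, 0, -1], [0, 0, 28, 0.064, 0.12, 0, -1], [0, 0, 32.5, 0.08, 0.15, 0, -1], [0, 0, 32.5, 0.08, 0.15, 0, -1], [0, 0, 32.5, 0.08, 0.15, 0, -1]]
  ]
}}

```text
time: 2.45
position: [0.5538, 0.1548, 0.2612]
tool_rot: [0.708, -0.001, -0.001, -0.706]
ft_force: [-1.4, -0.5, -0.0]
grip_width: 0.0867
```

Run:
```python
from h import *
import pickle
o=get_obs(); R=Ro.from_quat(o["tool_rot"]).as_matrix(); print(o["q"].round(3),o["position"],np.degrees(np.arctan2(R[1,2],R[0,2])),o["moment"])
pickle.dump(camera_info("wrist"),open("w1.pkl","wb"))
a=cv2.cvtColor(camera("wrist"),cv2.COLOR_RGB2BGR); cv2.imwrite("pics/w1.png",cv2.resize(a,None,fx=1.5,fy=1.5,interpolation=2))
```

```text
[ 0.08   0.418  1.513 -0.002  1.213 -1.491] [0.55380687 0.15480829 0.26120701] 90.0311706463647 [ 0.09084946 -0.1065922   0.04827555]
```

View pics/w1.png

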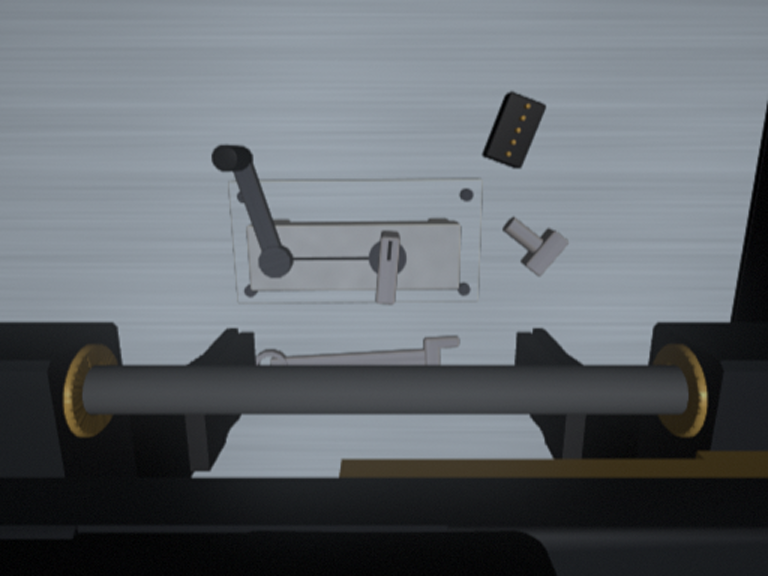

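Run:
```python
import cv2
a=cv2.imread("pics/w1.png");
a=cv2.resize(a,(512,384),interpolation=cv2.INTER_AREA)[90:210,130:330]; cv2.imwrite("pics/w1c.png",cv2.resize(a,None,fx=4,fy=4,interpolation=2))
```

```text
(no output)
```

View pics/w1c.png

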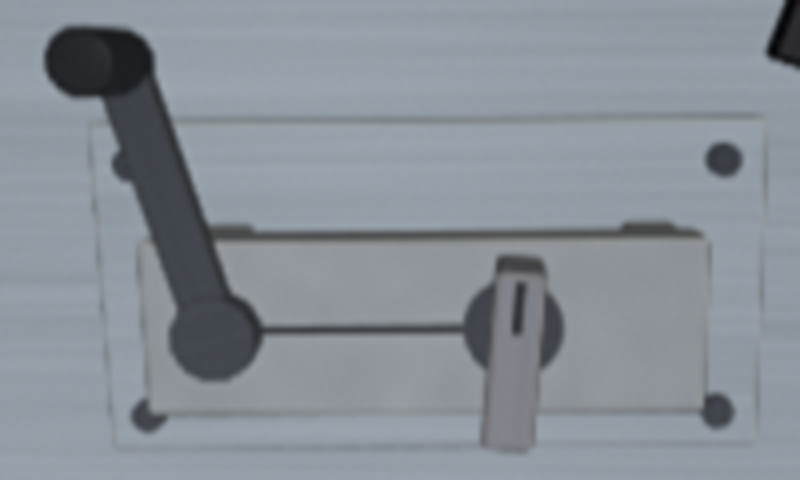

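Run:
```python
from h import *
import pickle; i=pickle.load(open("w1.pkl","rb"))
f=lambda x,y,z:ray("wrist",130+(x+.5)/4-.5,90+(y+.5)/4-.5,z,i)
for n,p in dict(a=(496,271,.12),b=(545,273,.12),c=(534,449,.12),d=(483,446,.12),b1=(140,240,.075),b2=(706,237,.075),b3=(706,411,.075),b4=(150,413,.075),piv=(213,339,.088),post=(82,61,.115),col=(514,328,.078)).items(): print(n,f(*p).round(4))
```

```text
a [0.5338 0.1526 0.12  ]
b [0.5342 0.1635 0.12  ]
c [0.5747 0.1612 0.12  ]
d [0.574  0.1496 0.12  ]
b1 [0.5328 0.062  0.075 ]
b2 [0.5319 0.2052 0.075 ]
b3 [0.5773 0.2069 0.075 ]
b4 [0.578  0.0618 0.075 ]
piv [0.5557 0.0821 0.088 ]
post [0.4887 0.0627 0.115 ]
col [0.5548 0.1567 0.078 ]
```

{"fn": "jog_arm", "kwargs": {
  "increments": [
    [[0, 0, -1.9, 0.0003, 0.001, -0.035, 0], [0, 0, -3.7, 0.0005, 0.002, -0.07, 0], [0, 0, -3.7, 0.0005, 0.002, -0.105, 0], [0, 0, -3.7, 0.0005, 0.002, -0.13, 0], [0, 0, -3.7, 0.0005, 0.002, -0.15, 0], [0, 0, -3.7, 0.0005, 0.002, -0.165, 0], [0, 0, -3.7, 0.0005, 0.002, -0.172, 0], [0, 0, -3.7, 0.0005, 0.002, -0.172, 0]]
  ]
}}

```text
time: 3.3
position: [0.5531, 0.155, 0.0886]
tool_rot: [0.708, -0.025, 0.022, -0.706]
ft_force: [-0.6, 0.4, 1.3]
grip_width: 0.0442
```

```bash
cat >> h.py <<'E'
def st():
    o=get_obs(); R=Ro.from_quat(o["tool_rot"]).as_matrix()
    print("t%.2f q6 %.4f p %s yaw %.2f F %s M %s tau6 %.3f w %.4f"%(o["time"],o["q"][5],o["position"].round(4),np.degrees(np.arctan2(R[1,2],R[0,2])),o["ft_force"].round(2),o["moment"].round(3),o["joint_torque"][5],o["grip_width"]))
E
python3 - <<'E'
from h import *
st()
import pickle
pickle.dump(camera_info("wrist"),open("w2.pkl","wb"))
a=cv2.cvtColor(camera("wrist"),cv2.COLOR_RGB2BGR); cv2.imwrite("pics/w2.png",cv2.resize(a,None,fx=1.5,fy=1.5,interpolation=2))
st()
E
```

```text
t3.30 q6 -1.4218 p [0.5531 0.155  0.0886] yaw 86.17 F [-0.59  0.36  1.34] M [ 0.135 -0.121  0.01 ] tau6 0.001 w 0.0442
t3.35 q6 -1.4218 p [0.5538 0.1553 0.0894] yaw 86.19 F [-0.63  0.66  0.4 ] M [ 0.09  -0.109 -0.036] tau6 0.001 w 0.0437
```

View pics/w2.png

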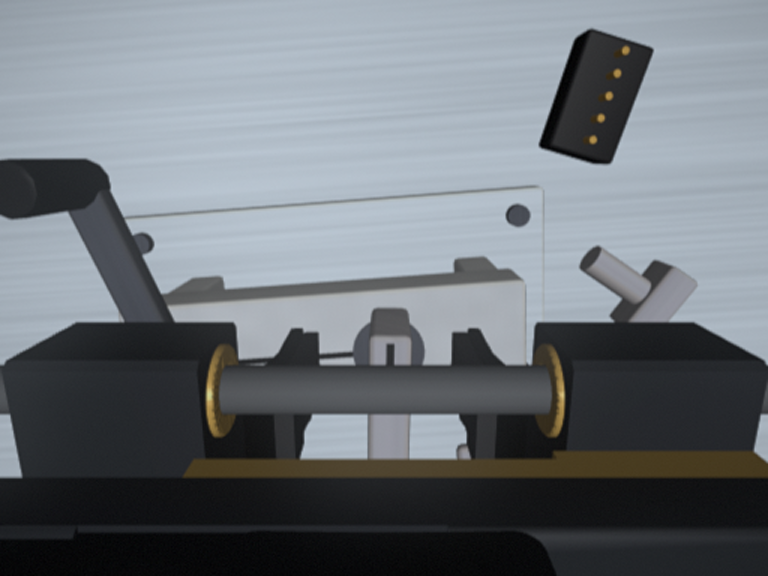

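{"fn": "jog_arm", "kwargs": {
  "increments": [
    [[0, 0, 0, 0.0005, 0.001, 0, 0.3], [0, 0, 0, 0.0005, 0.001, 0, 0.6], [0, 0, 0, 0.0005, 0.001, 0, 1], [0, 0, 0, 0.0005, 0.001, 0, 1], [0, 0, 0, 0.0005, 0.001, 0, 1], [0, 0, 0, 0.0005, 0.001, 0, 1]]
  ],
  "squeeze": 30
}}

```text
time: 3.95
position: [0.5544, 0.1561, 0.0897]
tool_rot: [0.708, -0.024, 0.022, -0.706]
ft_force: [-0.1, -0.9, 2.4]
grip_width: 0.0117
```

Run:
```python
from h import *
st();st()
```

```text
t3.95 q6 -1.4202 p [0.5544 0.1561 0.0897] yaw 86.21 F [-0.12 -0.87  2.4 ] M [-0.139 -0.102  0.049] tau6 -0.011 w 0.0117
t3.95 q6 -1.4202 p [0.5544 0.1561 0.0897] yaw 86.21 F [-0.12 -0.87  2.4 ] M [-0.139 -0.102  0.049] tau6 -0.011 w 0.0117
```

{"fn": "jog_arm", "kwargs": {
  "increments": [
    [[0, 0, -8, 0, 0, 0, 1], [0, 0, -16, 0, 0, 0, 1], [0, 0, -24, 0, 0, 0, 1], [0, 0, -32, 0, 0, 0, 1], [0, 0, -40, 0, 0, 0, 1], [0, 0, -48, 0, 0, 0, 1], [0, 0, -56, 0, 0, 0, 1], [0, 0, -60, 0, 0, 0, 1]]
  ]
}}

```text
time: 4.75
position: [0.555, 0.1569, 0.0897]
tool_rot: [-0.599, 0.376, -0.374, 0.6]
ft_force: [1.2, 2.0, -0.9]
grip_width: 0.0117
```

Run:
```python
from h import *
st()
```

```text
t4.75 q6 -0.3749 p [0.555  0.1569 0.0897] yaw 25.97 F [ 1.23  1.96 -0.9 ] M [ 0.344 -0.24   0.088] tau6 -0.188 w 0.0117
```

{"fn": "jog_arm", "kwargs": {
  "increments": [
    [[0, 0, -8, 0, 0, 0, 1], [0, 0, -16, 0, 0, 0, 1], [0, 0, -24, 0, 0, 0, 1], [0, 0, -32, 0, 0, 0, 1], [0, 0, -40, 0, 0, 0, 1], [0, 0, -48, 0, 0, 0, 1], [0, 0, -54, 0, 0, 0, 1], [0, 0, -56, 0, 0, 0, 1]]
  ]
}}

```text
time: 5.55
position: [0.5559, 0.1569, 0.0898]
tool_rot: [-0.351, 0.614, -0.612, 0.354]
ft_force: [2.0, -0.5, -1.0]
grip_width: 0.0118
```

Run:
```python
from h import *
st(); camera("scene"); st(); camera("scene"); st()
```

```text
t5.55 q6 0.6035 p [0.5559 0.1569 0.0898] yaw -30.17 F [ 2.05 -0.49 -1.02] M [-0.085 -0.271  0.047] tau6 0.041 w 0.0118
t5.60 q6 0.6034 p [0.5559 0.1569 0.0898] yaw -30.17 F [ 1.14 -0.24 -1.55] M [-0.129 -0.274  0.012] tau6 0.158 w 0.0116
t5.65 q6 0.6007 p [0.5559 0.1569 0.0898] yaw -30.02 F [ 2.3  -0.26 -1.62] M [-0.091 -0.356  0.062] tau6 0.181 w 0.0122
```

{"fn": "jog_arm", "kwargs": {
  "increments": [
    [[0, 0, -6, -0.0005, 0, 0, 1], [0, 0, -12, -0.0005, 0, 0, 1], [0, 0, -12, -0.0005, 0, 0, 1]]
  ]
}}

```text
time: 5.95
position: [0.5561, 0.1567, 0.0898]
tool_rot: [-0.286, 0.646, -0.646, 0.29]
ft_force: [1.7, -0.2, -1.7]
grip_width: 0.0118
```

```bash
cat >> h.py <<'E'
def feel(n=6):
    L=[]
    for k in range(n):
        o=get_obs(); R=Ro.from_quat(o["tool_rot"]).as_matrix()
        L.append([o["q"][5],np.degrees(np.arctan2(R[1,2],R[0,2])),*o["ft_force"],*o["moment"],o["joint_torque"][5]]); camera("wrist")
    L=np.array(L); print("t",o["time"],"p",o["position"].round(4)); print("mean q6,yaw,F,M,tau6",L.mean(0).round(3)); print("std",L.std(0).round(3))
E
python3 - <<'E'
from h import *
feel()
E
```

```text
t 6.2 p [0.5561 0.1567 0.0898]
mean q6,yaw,F,M,tau6 [ 8.0900e-01 -4.1905e+01  2.6250e+00 -1.0800e+00 -2.1030e+00 -2.0800e-01
 -4.0800e-01  3.2000e-02  1.0700e-01]
std [0.001 0.037 0.437 0.879 0.827 0.021 0.068 0.031 0.143]
```

{"fn": "jog_arm", "kwargs": {
  "increments": [
    [[0, 0, -3, 0, 0, 0, 1], [0, 0, -3, 0, 0, 0, 1]]
  ]
}}

```text
time: 6.45
position: [0.5561, 0.1567, 0.0898]
tool_rot: [-0.269, 0.653, -0.653, 0.273]
ft_force: [2.3, -1.1, -1.9]
grip_width: 0.0112
```

Run:
```python
from h import *
feel(5)
```

```text
t 6.65 p [0.5561 0.1567 0.0898]
mean q6,yaw,F,M,tau6 [  0.862 -44.89    2.264  -1.129  -1.84   -0.228  -0.354   0.061   0.086]
std [0.    0.019 0.38  0.144 0.453 0.038 0.031 0.032 0.07 ]
```

{"fn": "jog_arm", "kwargs": {
  "increments": [
    [[0, 0, -3, 0, 0, 0, 1], [0, 0, -3, 0, 0, 0, 1]]
  ]
}}

```text
time: 6.9
position: [0.5562, 0.1567, 0.0898]
tool_rot: [-0.252, 0.66, -0.66, 0.256]
ft_force: [4.0, -1.5, -2.4]
grip_width: 0.0116
```

Run:
```python
from h import *
feel(5)
```

```text
t 7.1 p [0.5561 0.1567 0.0898]
mean q6,yaw,F,M,tau6 [ 9.1400e-01 -4.7858e+01  2.9270e+00 -1.5380e+00 -2.0770e+00 -2.4000e-01
 -3.5500e-01  3.5000e-02  8.7000e-02]
std [0.    0.018 0.623 0.245 0.505 0.013 0.029 0.027 0.071]
```

{"fn": "jog_arm", "kwargs": {
  "increments": [
    [[0, 0, -3, 0, 0, 0, 1], [0, 0, -3, 0, 0, 0, 1]]
  ]
}}

```text
time: 7.35
position: [0.5562, 0.1566, 0.0897]
tool_rot: [-0.235, 0.666, -0.666, 0.239]
ft_force: [2.4, -2.3, -2.2]
grip_width: 0.0122
```

Run:
```python
from h import *
feel(5)
```

```text
t 7.55 p [0.5562 0.1566 0.0898]
mean q6,yaw,F,M,tau6 [ 9.6600e-01 -5.0822e+01  2.4430e+00 -1.2550e+00 -2.0900e+00 -2.7500e-01
 -3.6900e-01  2.9000e-02  8.7000e-02]
std [0.    0.019 0.296 0.581 0.387 0.011 0.016 0.019 0.071]
```

{"fn": "jog_arm", "kwargs": {
  "increments": [
    [[0, 0, -3, 0, 0, 0, 1], [0, 0, -3, 0, 0, 0, 1]]
  ]
}}

```text
time: 7.8
position: [0.5562, 0.1566, 0.0898]
tool_rot: [-0.218, 0.672, -0.672, 0.221]
ft_force: [2.7, -1.7, -1.9]
grip_width: 0.0113
```

Run:
```python
from h import *
feel(5)
```

```text
t 8.0 p [0.5562 0.1566 0.0898]
mean q6,yaw,F,M,tau6 [ 1.0180e+00 -5.3785e+01  2.6360e+00 -1.6370e+00 -1.9590e+00 -2.7900e-01
 -3.4900e-01  3.4000e-02  8.7000e-02]
std [0.    0.018 0.282 0.185 0.376 0.028 0.052 0.03  0.071]
```

{"fn": "jog_arm", "kwargs": {
  "increments": [
    [[0, 0, -3, 0, 0, 0, 1], [0, 0, -3, 0, 0, 0, 1]]
  ]
}}

```text
time: 8.25
position: [0.5562, 0.1566, 0.0898]
tool_rot: [0.2, -0.678, 0.678, -0.204]
ft_force: [4.2, -2.1, -2.2]
grip_width: 0.0117
```

Run:
```python
from h import *
feel(5)
```

```text
t 8.45 p [0.5562 0.1566 0.0897]
mean q6,yaw,F,M,tau6 [ 1.0700e+00 -5.6745e+01  3.0600e+00 -2.0240e+00 -1.9040e+00 -3.1400e-01
 -3.7600e-01  3.9000e-02  8.8000e-02]
std [0.    0.017 0.588 0.404 0.618 0.029 0.016 0.019 0.071]
```

{"fn": "jog_arm", "kwargs": {
  "increments": [
    [[0, 0, -3, 0, 0, 0, 1], [0, 0, -3, 0, 0, 0, 1]]
  ]
}}

```text
time: 8.7
position: [0.5563, 0.1565, 0.0898]
tool_rot: [0.183, -0.682, 0.683, -0.186]
ft_force: [3.9, -2.5, -1.8]
grip_width: 0.0118
```

Run:
```python
from h import *
feel(5)
```

```text
t 8.9 p [0.5563 0.1565 0.0898]
mean q6,yaw,F,M,tau6 [ 1.1220e+00 -5.9709e+01  2.9660e+00 -2.2660e+00 -1.8230e+00 -3.3200e-01
 -4.1400e-01  5.8000e-02  8.8000e-02]
std [0.    0.017 0.509 0.279 0.451 0.024 0.023 0.013 0.071]
```

{"fn": "jog_arm", "kwargs": {
  "increments": [
    [[0, 0, -3, 0, 0, 0, 1], [0, 0, -3, 0, 0, 0, 1]]
  ]
}}

```text
time: 9.15
position: [0.5563, 0.1565, 0.0898]
tool_rot: [0.165, -0.687, 0.687, -0.169]
ft_force: [3.2, -2.1, -1.5]
grip_width: 0.0119
```

Run:
```python
from h import *
feel(5)
```

```text
t 9.35 p [0.5563 0.1565 0.0898]
mean q6,yaw,F,M,tau6 [ 1.1740e+00 -6.2672e+01  3.1890e+00 -2.6290e+00 -1.7910e+00 -3.7900e-01
 -3.8900e-01  4.4000e-02  8.8000e-02]
std [0.    0.018 0.39  0.363 0.405 0.021 0.032 0.024 0.071]
```

{"fn": "jog_arm", "kwargs": {
  "increments": [
    [[0, 0, -3, 0, 0, 0, 1], [0, 0, -3, 0, 0, 0, 1]]
  ]
}}

```text
time: 9.6
position: [0.5563, 0.1564, 0.0898]
tool_rot: [0.147, -0.691, 0.691, -0.151]
ft_force: [2.8, -2.2, -2.3]
grip_width: 0.0119
```

Run:
```python
from h import *
feel(5)
```

```text
t 9.8 p [0.5563 0.1564 0.0898]
mean q6,yaw,F,M,tau6 [ 1.2260e+00 -6.5635e+01  2.8210e+00 -2.2940e+00 -1.9150e+00 -3.7600e-01
 -3.9000e-01  9.0000e-03  8.8000e-02]
std [0.    0.019 0.552 0.35  0.448 0.015 0.022 0.021 0.071]
```

{"fn": "jog_arm", "kwargs": {
  "increments": [
    [[0, 0, -3, 0, 0, 0, 1], [0, 0, -3, 0, 0, 0, 1]]
  ]
}}

```text
time: 10.05
position: [0.5563, 0.1564, 0.0898]
tool_rot: [0.129, -0.694, 0.695, -0.133]
ft_force: [3.5, -2.4, -1.3]
grip_width: 0.0118
```

Run:
```python
from h import *
feel(5)
```

```text
t 10.25 p [0.5563 0.1564 0.0898]
mean q6,yaw,F,M,tau6 [ 1.2790e+00 -6.8596e+01  2.8330e+00 -3.0370e+00 -2.2790e+00 -4.2200e-01
 -4.1000e-01  3.4000e-02  8.8000e-02]
std [0.    0.018 0.463 0.432 0.553 0.015 0.019 0.034 0.071]
```

{"fn": "jog_arm", "kwargs": {
  "increments": [
    [[0, 0, -3, 0, 0, 0, 1], [0, 0, -3, 0, 0, 0, 1]]
  ]
}}

```text
time: 10.5
position: [0.5563, 0.1563, 0.0897]
tool_rot: [0.111, -0.698, 0.698, -0.115]
ft_force: [2.1, -2.9, -1.7]
grip_width: 0.0118
```

Run:
```python
from h import *
feel(5)
```

```text
t 10.7 p [0.5563 0.1563 0.0898]
mean q6,yaw,F,M,tau6 [ 1.331e+00 -7.156e+01  2.861e+00 -2.885e+00 -1.933e+00 -4.200e-01
 -3.990e-01  2.400e-02  8.800e-02]
std [0.    0.018 0.579 0.545 0.508 0.014 0.013 0.022 0.071]
```

{"fn": "jog_arm", "kwargs": {
  "increments": [
    [[0, 0, -3, 0, 0, 0, 1], [0, 0, -3, 0, 0, 0, 1]]
  ]
}}

```text
time: 10.95
position: [0.5563, 0.1563, 0.0898]
tool_rot: [0.093, -0.7, 0.701, -0.097]
ft_force: [2.8, -3.2, -2.4]
grip_width: 0.0117
```

Run:
```python
from h import *
feel(5)
```

```text
t 11.15 p [0.5563 0.1563 0.0898]
mean q6,yaw,F,M,tau6 [ 1.3830e+00 -7.4522e+01  2.8760e+00 -3.4240e+00 -2.3450e+00 -4.7100e-01
 -4.0600e-01  4.5000e-02  8.8000e-02]
std [0.    0.017 0.417 0.22  0.421 0.024 0.013 0.029 0.071]
```

{"fn": "jog_arm", "kwargs": {
  "increments": [
    [[0, 0, -3, 0, 0, 0, 1], [0, 0, -3, 0, 0, 0, 1]]
  ]
}}

```text
time: 11.4
position: [0.5564, 0.1562, 0.0898]
tool_rot: [0.075, -0.702, 0.703, -0.079]
ft_force: [2.8, -3.4, -3.1]
grip_width: 0.012
```

Run:
```python
from h import *
feel(5)
```

```text
t 11.6 p [0.5564 0.1562 0.0898]
mean q6,yaw,F,M,tau6 [ 1.4350e+00 -7.7481e+01  2.9330e+00 -3.3630e+00 -2.6990e+00 -5.0500e-01
 -4.2800e-01  6.0000e-02  1.0500e-01]
std [0.    0.016 0.729 0.382 0.235 0.029 0.024 0.017 0.071]
```

{"fn": "jog_arm", "kwargs": {
  "increments": [
    [[0, 0, -2, 0, 0, 0, 1], [0, 0, -2, 0, 0, 0, 1]]
  ]
}}

```text
time: 11.85
position: [0.5564, 0.1562, 0.0898]
tool_rot: [0.063, -0.703, 0.705, -0.067]
ft_force: [3.1, -3.5, -1.2]
grip_width: 0.0116
```

Run:
```python
from h import *
feel(5)
```

```text
t 12.05 p [0.5564 0.1562 0.0898]
mean q6,yaw,F,M,tau6 [  1.47  -79.444   2.932  -3.474  -2.052  -0.517  -0.41    0.153   0.177]
std [0.    0.011 0.293 0.366 0.514 0.048 0.034 0.033 0.047]
```

{"fn": "jog_arm", "kwargs": {
  "increments": [
    [[0, 0, -3, 0, 0, 0, 1], [0, 0, -3, 0, 0, 0, 1]]
  ]
}}

```text
time: 12.3
position: [0.5564, 0.1562, 0.0898]
tool_rot: [0.045, -0.705, 0.706, -0.049]
ft_force: [2.9, -3.9, -2.2]
grip_width: 0.0117
```

Run:
```python
from h import *
feel(6)
```

```text
t 12.55 p [0.5564 0.1562 0.0898]
mean q6,yaw,F,M,tau6 [  1.522 -82.396   3.155  -3.648  -2.081  -0.509  -0.441   0.257   0.314]
std [0.    0.019 0.223 0.417 0.436 0.025 0.037 0.018 0.068]
```

{"fn": "jog_arm", "kwargs": {
  "increments": [
    [[0, 0, 6, 0, 0, 0, 1], [0, 0, 12, 0, 0, 0, 1], [0, 0, 18, 0, 0, 0, 1], [0, 0, 24, 0, 0, 0, 1], [0, 0, 30, 0, 0, 0, 1], [0, 0, 36, 0, 0, 0, 1], [0, 0, 42, 0, 0, 0, 1], [0, 0, 48, 0, 0, 0, 1]]
  ]
}}

```text
time: 13.4
position: [0.556, 0.1568, 0.0898]
tool_rot: [-0.328, 0.626, -0.624, 0.332]
ft_force: [2.0, -2.1, -2.0]
grip_width: 0.0115
```

{"fn": "jog_arm", "kwargs": {
  "increments": [
    [[0, 0, 7, 0, 0, 0, 1], [0, 0, 14, 0, 0, 0, 1], [0, 0, 21, 0, 0, 0, 1], [0, 0, 28, 0, 0, 0, 1], [0, 0, 35, 0, 0, 0, 1], [0, 0, 42, 0, 0, 0, 1], [0, 0, 46, 0, 0, 0, 1], [0, 0, 46, 0, 0, 0, 1]]
  ]
}}

```text
time: 14.2
position: [0.5552, 0.1571, 0.0898]
tool_rot: [-0.547, 0.448, -0.445, 0.55]
ft_force: [1.4, -2.6, -0.1]
grip_width: 0.0115
```

Run:
```python
from h import *
feel(3)
```

```text
t 14.3 p [0.5552 0.157  0.0897]
mean q6,yaw,F,M,tau6 [-0.13  11.632  1.044 -2.873 -0.053 -0.547 -0.276 -0.034 -0.149]
std [0.001 0.03  0.46  0.235 0.207 0.034 0.049 0.03  0.109]
```

{"fn": "jog_arm", "kwargs": {
  "increments": [
    [[0, 0, 0, 0, 0, 0, 0.5], [0, 0, 0, 0, 0, 0, 0.2], [0, 0, 0, 0, 0, 0, 0.2], [0, 0, 0, 0, 0, 0, 0.2], [0, 0, 0, 0, 0, 0, 0.2]]
  ]
}}

```text
time: 14.85
position: [0.5551, 0.1572, 0.0898]
tool_rot: [-0.547, 0.449, -0.445, 0.549]
ft_force: [0.3, 0.8, 0.4]
grip_width: 0.0339
```

{"fn": "jog_arm", "kwargs": {
  "increments": [
    [[0, 0, 0, 0, 0, 0.02, 0.2], [0, 0, 0, 0, 0, 0.045, 0.2], [0, 0, 0, 0, 0, 0.08, 0.2], [0, 0, 0, 0, 0, 0.115, 0.2], [0, 0, 0, 0, 0, 0.14, 0.2], [0, 0, 0, 0, 0, 0.14, 0.2]]
  ]
}}

```text
time: 15.45
position: [0.5577, 0.1576, 0.2339]
tool_rot: [-0.545, 0.447, -0.447, 0.552]
ft_force: [0.4, -0.1, -0.3]
grip_width: 0.0349
```

Run:
```python
from h import *
st()
import pickle
pickle.dump(camera_info("wrist"),open("w3.pkl","wb"))
a=cv2.cvtColor(camera("wrist"),cv2.COLOR_RGB2BGR); cv2.imwrite("pics/w3.png",cv2.resize(a,None,fx=1.5,fy=1.5,interpolation=2))
```

```text
t15.45 q6 -0.1269 p [0.5577 0.1576 0.2339] yaw 11.63 F [ 0.39 -0.08 -0.28] M [-0.011 -0.112  0.011] tau6 -0.003 w 0.0349
```

View pics/w3.png

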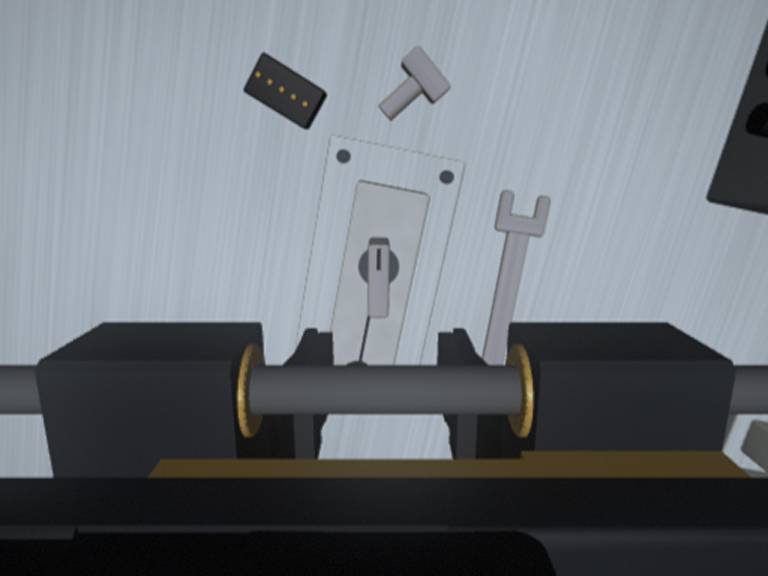

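{"fn": "jog_arm", "kwargs": {
  "increments": [
    [[0, 0, -8, -0.009, -0.012, 0, 0.2], [0, 0, -16, -0.018, -0.024, 0, 0.2], [0, 0, -24, -0.027, -0.036, 0, 0.2], [0, 0, -32, -0.036, -0.048, 0, 0.2], [0, 0, -40, -0.045, -0.06, 0, 0.2], [0, 0, -48, -0.054, -0.072, 0, 0.2], [0, 0, -56, -0.062, -0.084, 0, 0.2], [0, 0, -64, -0.069, -0.095, 0, 0.2]]
  ]
}}

```text
time: 16.3
position: [0.4854, 0.0621, 0.23]
tool_rot: [-0.225, 0.67, -0.67, 0.227]
ft_force: [-0.3, 0.7, -0.6]
grip_width: 0.0349
```

{"fn": "jog_arm", "kwargs": {
  "increments": [
    [[0, 0, -8, 0, 0, 0, 0.2], [0, 0, -16, 0, 0, 0, 0.2], [0, 0, -21.5, 0, 0, 0, 0.2], [0, 0, -21.5, 0, 0, 0, 0.2]]
  ]
}}

```text
time: 16.7
position: [0.4842, 0.0621, 0.2285]
tool_rot: [-0.097, 0.701, -0.7, 0.097]
ft_force: [0.2, 0.2, -0.2]
grip_width: 0.0349
```

Run:
```python
from h import *
st()
import pickle
i=camera_info("wrist")
pickle.dump(i,open("w4.pkl","wb"))
print(proj("wrist",(.4885,.0626,.115),i)*1.5,proj("wrist",(.5557,.082,.088),i)*1.5)
a=cv2.cvtColor(camera("wrist"),cv2.COLOR_RGB2BGR); cv2.imwrite("pics/w4.png",cv2.resize(a,None,fx=1.5,fy=1.5,interpolation=2))
```

```text
t16.70 q6 1.1932 p [0.4842 0.0621 0.2285] yaw -74.22 F [ 0.16  0.22 -0.2 ] M [-0.027 -0.009  0.012] tau6 0.367 w 0.0349
[387.05714142 272.51693783] [386.35791225 140.89152261]
```

View pics/w4.png

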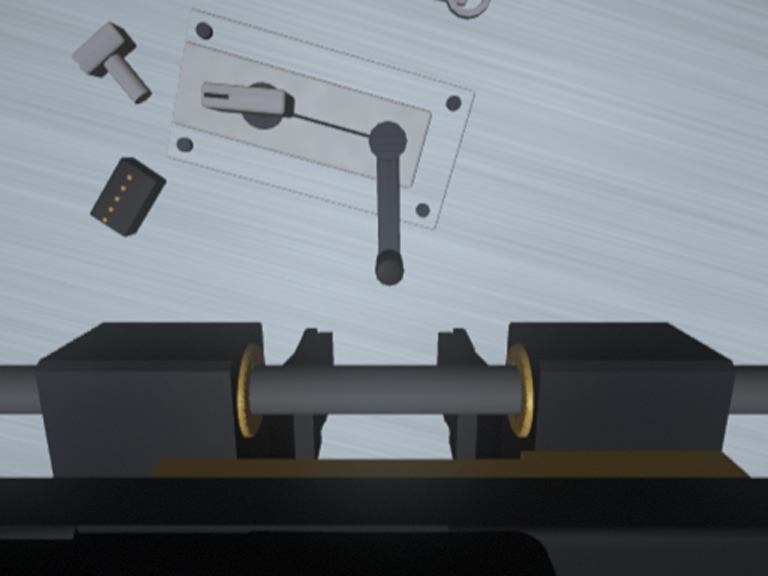

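{"fn": "jog_arm", "kwargs": {
  "increments": [
    [[0, 0, 0, 0.002, 0, -0.03, 0.2], [0, 0, 0, 0.004, 0.0005, -0.06, 0.2], [0, 0, 0, 0.004, 0.0005, -0.085, 0.2], [0, 0, 0, 0.004, 0.0005, -0.105, 0.2], [0, 0, 0, 0.004, 0.0005, -0.12, 0.2], [0, 0, 0, 0.004, 0.0005, -0.13, 0.2], [0, 0, 0, 0.004, 0.0005, -0.134, 0.2], [0, 0, 0, 0.004, 0.0005, -0.134, 0.2]]
  ]
}}

```text
time: 17.55
position: [0.4881, 0.0627, 0.0943]
tool_rot: [-0.098, 0.7, -0.7, 0.098]
ft_force: [0.3, -0.0, -0.3]
grip_width: 0.0352
```

Run:
```python
from h import *
st()
a=cv2.cvtColor(camera("wrist"),cv2.COLOR_RGB2BGR); cv2.imwrite("pics/w5.png",cv2.resize(a,None,fx=1.5,fy=1.5,interpolation=2))
# arc plan: tool centre about pivot, from now
o=get_obs();p=o["position"][:2]; piv=np.array([.5557,.0818]); v=p-piv
print(np.linalg.norm(v), np.arctan2(-v[1],-v[0]))
for a in range(8,81,8):
    r=np.radians(a); w=np.array([[np.cos(r),-np.sin(r)],[np.sin(r),np.cos(r)]])@v
    print(a,(w-v).round(4))
```

```text
t17.55 q6 1.1925 p [0.4881 0.0627 0.0943] yaw -74.07 F [ 0.33 -0.02 -0.31] M [-0.011  0.011  0.014] tau6 -0.005 w 0.0352
0.06984827084390653 0.2772931907323343
8 [ 0.0033 -0.0092]
16 [ 0.0079 -0.0178]
24 [ 0.0136 -0.0257]
32 [ 0.0203 -0.0327]
40 [ 0.028  -0.0387]
48 [ 0.0364 -0.0436]
56 [ 0.0455 -0.0473]
64 [ 0.0549 -0.0496]
72 [ 0.0646 -0.0507]
80 [ 0.0743 -0.0504]
```

View pics/w5.png

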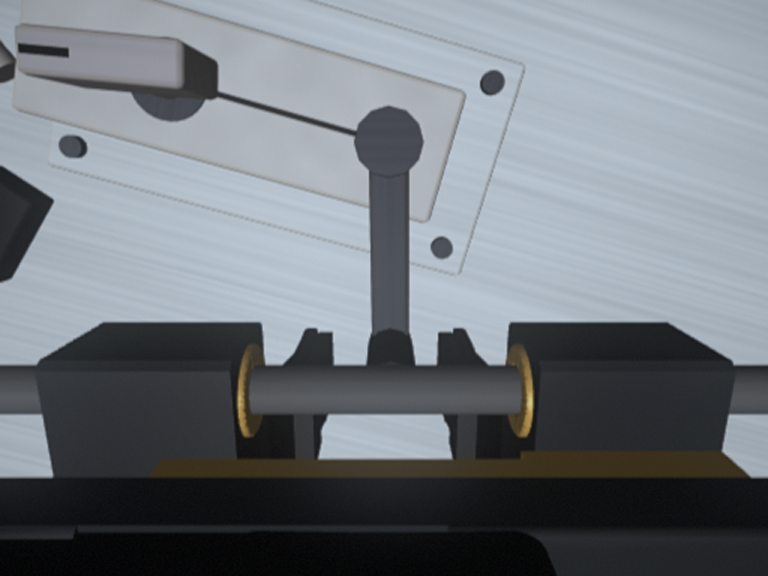

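{"fn": "jog_arm", "kwargs": {
  "increments": [
    [[0, 0, 4, 0.0015, -0.0047, 0, 0.2], [0, 0, 8, 0.0033, -0.0092, 0, 0.2], [0, 0, 14, 0.0067, -0.0157, 0, 0.2], [0, 0, 20, 0.0107, -0.0218, 0, 0.2], [0, 0, 26, 0.0152, -0.0275, 0, 0.2], [0, 0, 32, 0.0203, -0.0327, 0, 0.2], [0, 0, 37, 0.025, -0.0366, 0, 0.2], [0, 0, 40, 0.028, -0.0387, 0, 0.2]]
  ]
}}

```text
time: 18.4
position: [0.5165, 0.024, 0.0957]
tool_rot: [-0.332, 0.624, -0.624, 0.333]
ft_force: [-1.3, 1.2, 0.7]
grip_width: 0.0347
```

Run:
```python
from h import *
st()
o=get_obs();p=o["position"][:2]; piv=np.array([.5557,.0818]); v=p-piv
print(np.linalg.norm(v), np.degrees(np.arctan2(-v[1],-v[0])))
u=v/np.linalg.norm(v)*.07
for a in range(4,41,4):
    r=np.radians(a); w=np.array([[np.cos(r),-np.sin(r)],[np.sin(r),np.cos(r)]])@u
    print(a,(w-v).round(4))
```

```text
t18.40 q6 0.4204 p [0.5165 0.024  0.0957] yaw -33.92 F [-1.28  1.22  0.73] M [0.207 0.195 0.049] tau6 0.238 w 0.0347
0.06980493271408443 55.852159605010996
4 [ 0.004  -0.0028]
8 [ 0.0083 -0.0051]
12 [ 0.0128 -0.0071]
16 [ 0.0174 -0.0087]
20 [ 0.0221 -0.0101]
24 [ 0.0269 -0.0111]
28 [ 0.0317 -0.0118]
32 [ 0.0366 -0.0122]
36 [ 0.0414 -0.0122]
40 [ 0.0463 -0.0119]
```

{"fn": "jog_arm", "kwargs": {
  "increments": [
    [[0, 0, 4, 0.004, -0.0028, -0.0005, 0.2], [0, 0, 8, 0.0083, -0.0051, -0.001, 0.2], [0, 0, 12, 0.0128, -0.0071, -0.001, 0.2], [0, 0, 16, 0.0174, -0.0087, -0.001, 0.2], [0, 0, 20, 0.0221, -0.0101, -0.001, 0.2], [0, 0, 24, 0.0269, -0.0111, -0.001, 0.2], [0, 0, 27, 0.0305, -0.0116, -0.001, 0.2], [0, 0, 27, 0.0305, -0.0116, -0.001, 0.2]]
  ]
}}

```text
time: 19.2
position: [0.5471, 0.0122, 0.0955]
tool_rot: [-0.469, 0.529, -0.529, 0.469]
ft_force: [-0.6, -1.4, 0.7]
grip_width: 0.0346
```

Run:
```python
from h import *
feel(3)
```

```text
t 19.3 p [0.5471 0.0124 0.0953]
mean q6,yaw,F,M,tau6 [-0.062 -6.947 -0.976  0.027  0.599 -0.07   0.06  -0.009 -0.082]
std [1.000e-03 4.000e-02 4.700e-01 1.006e+00 1.350e-01 1.400e-02 3.000e-03
 5.000e-03 7.700e-02]
```

{"fn": "jog_arm", "kwargs": {
  "increments": [
    [[0, 0, 1.5, 0.002, -0.0002, 0, 0.2], [0, 0, 3, 0.004, -0.0003, 0, 0.2], [0, 0, 3, 0.004, -0.0003, 0, 0.2]]
  ]
}}

```text
time: 19.65
position: [0.5512, 0.012, 0.0952]
tool_rot: [-0.482, 0.517, -0.517, 0.483]
ft_force: [-2.1, -1.0, 0.7]
grip_width: 0.0344
```

Run:
```python
from h import *
feel(2)
```

```text
t 19.7 p [0.5512 0.012  0.0952]
mean q6,yaw,F,M,tau6 [-0.114 -3.938 -2.392 -1.308  0.581 -0.215  0.21   0.044 -0.042]
std [0.    0.02  0.312 0.283 0.144 0.008 0.009 0.015 0.033]
```

{"fn": "jog_arm", "kwargs": {
  "increments": [
    [[0, 0, 1, 0.001, 0, 0, 0.2], [0, 0, 1.5, 0.002, 0, 0, 0.2], [0, 0, 1.5, 0.002, 0, 0, 0.2]]
  ]
}}

```text
time: 20.05
position: [0.5533, 0.0119, 0.0952]
tool_rot: [0.489, -0.511, 0.511, -0.49]
ft_force: [-2.1, -1.2, -0.6]
grip_width: 0.0349
```

Run:
```python
from h import *
feel(2)
```

```text
t 20.1 p [0.5534 0.012  0.0953]
mean q6,yaw,F,M,tau6 [-0.139 -2.457 -1.667 -0.733 -0.146 -0.221  0.194  0.032 -0.003]
std [0.    0.007 0.42  0.479 0.406 0.014 0.035 0.044 0.011]
```

{"fn": "jog_arm", "kwargs": {
  "increments": [
    [[0, 0, 1, 0.001, 0, 0, 0.2], [0, 0, 1.5, 0.002, 0, 0, 0.2], [0, 0, 1.5, 0.002, 0, 0, 0.2]]
  ]
}}

```text
time: 20.45
position: [0.5544, 0.0122, 0.0951]
tool_rot: [-0.496, 0.505, -0.504, 0.496]
ft_force: [-4.4, -1.5, 2.1]
grip_width: 0.0347
```

Run:
```python
from h import *
feel(2)
```

```text
t 20.5 p [0.5544 0.0121 0.0951]
mean q6,yaw,F,M,tau6 [-0.164 -0.953 -4.311 -0.73   2.426 -0.137  0.681  0.056 -0.005]
std [0.    0.007 0.059 0.791 0.311 0.021 0.045 0.009 0.011]
```

{"fn": "jog_arm", "kwargs": {
  "increments": [
    [[0, 0, 0, 0.001, 0, 0, 0.2], [0, 0, 0, 0.002, 0, 0, 0.2], [0, 0, 0, 0.002, 0, 0, 0.2]]
  ]
}}

```text
time: 20.85
position: [0.5544, 0.0122, 0.095]
tool_rot: [-0.497, 0.506, -0.502, 0.495]
ft_force: [-7.0, -1.6, 4.3]
grip_width: 0.0348
```

Run:
```python
from h import *
feel(2)
```

```text
t 20.9 p [0.5545 0.0122 0.095 ]
mean q6,yaw,F,M,tau6 [-0.164 -0.933 -6.617 -1.837  4.705 -0.331  1.12   0.04   0.033]
std [0.    0.002 0.394 0.27  0.382 0.007 0.015 0.004 0.001]
```

{"fn": "jog_arm", "kwargs": {
  "increments": [
    [[0, 0, 0, -0.004, 0, 0, 0.2], [0, 0, 0, -0.009, 0, 0, 0.2], [0, 0, 0, -0.009, 0, 0.02, 0.2], [0, 0, 0, -0.009, 0, 0.05, 0.2], [0, 0, 0, -0.009, 0, 0.08, 0.2], [0, 0, 0, -0.009, 0, 0.11, 0.2], [0, 0, 0, -0.009, 0, 0.13, 0.2]]
  ]
}}

```text
time: 21.65
position: [0.5475, 0.0121, 0.2275]
tool_rot: [0.495, -0.504, 0.504, -0.496]
ft_force: [0.4, -0.8, 0.2]
grip_width: 0.035
```

Run:
```python
from h import *
st(); i=camera_info("wrist")
import pickle; pickle.dump(i,open("w6.pkl","wb"))
a=cv2.cvtColor(camera("wrist"),cv2.COLOR_RGB2BGR); cv2.imwrite("pics/w6.png",cv2.resize(a,None,fx=1.5,fy=1.5,interpolation=2))
b=cv2.cvtColor(camera("scene"),cv2.COLOR_RGB2BGR); cv2.imwrite("pics/s6.png",cv2.resize(b[120:300,90:450],None,fx=2.2,fy=2.2,interpolation=2))
```

```text
t21.65 q6 -0.1665 p [0.5475 0.0121 0.2275] yaw -0.94 F [ 0.43 -0.75  0.19] M [-0.024 -0.071 -0.017] tau6 -0.002 w 0.0350
```

View pics/w6.png

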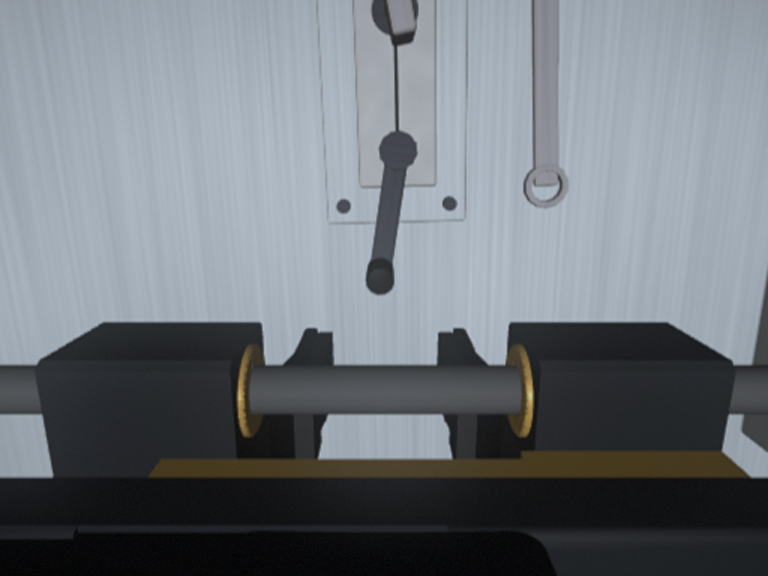

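View pics/s6.png

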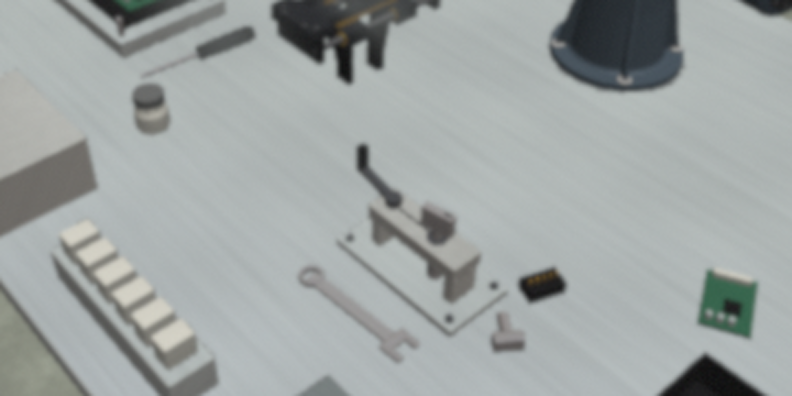

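Run:
```python
from h import *
import pickle
i=pickle.load(open("w6.pkl","rb"))
a=ray("wrist",397.5/1.5,150/1.5,.088,i); b=ray("wrist",379.5/1.5,270/1.5,.115,i); d=b-a
print(a,b,np.hypot(*d[:2]),np.arctan2(-d[1],-d[0]))
```

```text
[0.55608921 0.08170648 0.088     ] [0.54498102 0.01851592 0.115     ] 0.06415948259690994 1.3967854390689414
```

Run:
```python
from h import *
print(hand_in())
```

```text
the job is handed in; nothing more can be done
None
```

The screw is set a quarter turn above its stop, the lock lever is home, and the job is handed in. The hand-in gives no verdict.

- **Bottoming:** I turned the screw clockwise in small steps. The torque started to climb about 163–164° into the turn and I stopped about 5° further on. The torque read about 0.26 N m by the moment sensor and about 0.31 by the joint, which is firm and well under the 0.7 limit.
- **Back-off:** I then turned it back so that it sits about 89° above first contact, and let go. A picture after release showed the head lined up with where the tool left it.
- **Lever:** I swung it anticlockwise until it stopped moving and the push rose from about 2 N to about 7 N. After I backed off, the image put its angle at about 1.40 rad.
- **Bystanders:** The wrench, spare screw, block, driver, jar and board looked undisturbed in the last scene view. The run took about 22 s.

**Disagreement:** In that last image the lever measured 64 mm from pivot to post instead of 70 mm. I probably picked the wrong spot on the post's top. The stop felt through the arm and the angle still agree with it being home.

I did not measure the foot's height, so the quarter turn rests on the torque and the tool's rotation.

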